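# Latch the cover of a sealed enclosure

## Task

Close the grey enclosure on the bench. First push its blue end cover along the rods until you feel it bear on the orange seal with 10 to 18 N, no more; then swing the steel loop over and press it down until its cross bar drops behind the hook of the keeper on the cover; last, press the red lever back past centre until it lies flat and the latch holds the cover pulled tight. Do not force the latch, and leave the other things on the bench where they are.

Things in the scene. Friction and masses are not known exactly. Their poses are not given: they have to be found in the camera images.
- case: Grey metal enclosure fixed to the bench, 111 x 118 mm in plan, top at 70 mm, closed at one end by the sliding blue cover. Origin on the bench under the latch pivot; x points level along the two guide rods out to the cover end, y across, z up. Lever and loop of the draw latch on top move in the plane y = 0. The rods (y = +-50, z = 22, 9 mm thick) reach x = 104 mm. Nothing on it may be pressed with more than 35 N.
- cover (a joint): Slide of the blue cover along the case's x, in m: 0 fully home, 0.03 farthest out; somewhere between 0.0115 and 0.0025 it touches the orange rubber seal (how far the seal stands out differs each time and is not measured: feel for it) and squeezes it below that (about 10 N a mm; the seal pushes back); when latched it rests at 0.001 to 0.003. Slides with about 3 N of friction and stays where it is left outside the seal.
- cover_face (a point): Middle of the upper half of the cover's outer upright face (looks to the case's +x), 50 mm above the bench; the face is 112 mm wide, from 8 to 70 mm high. Push here towards the case, until 10 to 18 N are felt.
- keeper_seat (a point): On the cover, where the centre of the loop's cross bar sits when hooked, 79.5 mm above the bench. The keeper is 22 mm wide: an upright wall on the pivot's side of this point, and a 3 mm lip over it that ends 2 mm farther out in x (lip underside 4 mm above this point). Above the lip a 38 degree ramp rises from its tip, back towards the pivot, to 14 mm above this point. The plate below is 4 mm under this point.
- lever (a joint): Angle of the red lever, rad: 0 flat and latched, about 1.57 upright, stop at 1.95 leaning to the cover. It stands between 1.15 and 1.4 at the start and stays where it is left (0.08 N m of friction). Dead centre is near 0.36; when hooked, the pull beyond it snaps the lever flat by itself; before it, the seal pushes back. Flat, it rests on a rubber buffer that gives 2 to 3 mm under 20 N at the lever's end (it is far stiffer when pressed close to the pivot).
- lever_pivot (a point): Lever's pivot, on the case 84 mm above the bench; the axis is the case's y.
- lever_end (a point): Middle of the lever's rounded free end, 64 mm from the pivot. Lever 22 mm wide, 5 mm thick. When flat it points to the case's -x, 84 mm above the bench. Closing means pushing the end back (case -x) and down, away from the cover; 5 to 10 N are needed there.
- loop (a joint): Angle of the steel loop relative to the lever, rad, 0 as latched; its elevation above the case's +x is this value minus the lever's angle. The loop is hinged on the lever 16 mm from the pivot (on its axis at -15.4 x, -4.4 z mm from it with the lever flat). At the start it points about straight up, held by slight friction; tipped to the cover more than about 30 degrees from upright it falls by its own weight.
- loop_bar (a point): Centre of the loop's cross bar: 5 mm round steel, 35 mm long along y, 65 mm from the loop's hinge. The side wires are 35 mm apart and straddle lever and keeper. With the cover touching the seal the bar comes to lie on the keeper's ramp: pressing the tab down with some 5 to 15 N slides the bar down the ramp, carrying the lever forward with it, until it drops over the lip's tip and behind it, down to the plate.
- loop_tab (a point): Red roll at the end of the tongue of the loop, for the finger: 16 mm wide (along y), 7 mm thick, 21 mm beyond the bar and 15 mm to the side that is up when latched.
- pliers: Combination pliers with red handles lying on the bench, 166 mm; origin at the centre of its underside. Leave alone.
- screwdriver_a: Screwdriver with a yellow handle lying on the bench, 196 mm; origin at the centre of its underside. Leave alone.
- tape_brown: Roll of brown tape lying flat, 92 mm wide, 48 mm high; origin at the centre of its underside. Leave alone.
- hex_keys: Red folding hex key set, 85 x 26 x 21 mm; origin at the centre of its underside. Leave alone.

How it is judged:
By the outcome, as a careful person would: the job done as asked, in the order asked, and still so for the second after the job is handed in, with the robot touching nothing.
It also fails if it takes over 72 s, if anything falls off the work surface, if the arm or the gripper's body presses on something with over 40 N, if the wrist force passes 120 N, or if a joint passes its speed limit or range.

## Robot

A 7-joint arm with a two-finger parallel gripper is mounted at the origin on the work surface; the furniture and walls round the work are solid. World frame = base frame: x ahead of the robot, y to its left, z up, the work surface at z = 0. Lengths are in mm, angles in rad, forces in N, time in s.
With the tool pointing down it reaches from about 400 to 875 mm from the base axis. Payload 4.4 kg.
Tool frame: the origin (TCP) lies at the very end of the fingers, on their centre line; the grasp point (between the pads) lies 19 mm behind it (ctrl.grip_depth is the distance from the TCP to the grasp point, in mm); z points along the fingers, x is the direction in which the jaws open and shut, and the axes are right-handed (so a half turn about z gives the same grasp; the last joint's range is limited). The gripper opens to 85 mm and grips with 20 to 120 N. Pads are 22 mm wide; open, the fingers measure 114 mm over their backs; the gripper's body (76 mm by 85 mm) begins 54 mm behind the grasp point. The pads swing forward as they close: fully open they stand 13 mm farther back than shut.
Start: joints at [-1.263, 0.628, 0.038, 1.517, -0.027, 0.996, -0.02], TCP at [237.329, 605.139, 231.313] pointing down, gripper open.
Joint ranges: [-3.06, 3.06], [-0.37, 2.12], [-1.25, 1.32], [0.18, 2.47], [-1.1, 4.24], [0.23, 1.98], [-2.94, 2.94]. Speed limits (rad/s): [2.57, 2.57, 3.14, 3.14, 3.14, 3.14, 3.14].

## Interface

Orientations are given as [roll, pitch, yaw] about the fixed x, y, z axes, in that order (R = Rz(yaw) Ry(pitch) Rx(roll)).
In Python, from cell import ctrl gives the robot as it stands.
- The arm moves only by the shell command python3 -m creep 'ROWS'. ROWS is JSON, a list of rows, each an object with "hand": the opening, from 0 (shut) to 1 (fully open); "travel": the shift along the tool's x, y, z in cm, a list of three; "angular": the turn, a rotation vector about the tool's x, y, z in degrees, a list of three. In form: [{"hand": hand, "travel": [tx, ty, tz], "angular": [rx, ry, rz]}, ...]. A call has 1 to 20 rows; each row is the pose to reach, as a shift and turn from the pose measured when the call began, along the tool's axes at that moment; what a row does not reach only later rows make up. A row lasts 1/10 s, in which the tool goes at most 50 mm and 8.59 degrees, less where a joint would pass 70% of its speed; a pose out of reach is approached as far as the arm can. A call with a gripper value outside its range is refused whole. The fingers move at their own pace and stop on an object; the grip force is fixed at half the most. Time passes only in rows, so rows that repeat a pose let the fingers close. It gives the time, the measured TCP pose, the force and the opening at its end, in the units of the state.
- ctrl.read_state(): the state, without advancing time (a new reading comes with each control period).
- ctrl.get_image(name): name is "scene" or "side" or "wrist"; returns a dict with "frame" (384x512x3 uint8, red, green, blue), "fx", "fy", "cx", "cy" (pixels), "origin" and "orientation" of the camera in the world. Camera axes: x right, y down, z forward; pixel columns grow to the right and rows downward; lengths in mm; the calibration is good to about 2 mm. The wrist camera is an equidistant fisheye: a pixel r from the principal point sees the ray r / f radians off the axis. A picture is of the moment at which its call begins. There is no depth.
- ctrl.finish_job(): hands the job in, once; it reports no verdict.
Trained networks look in the newest picture that a camera, given by its name, has taken for a name from the list of things; names that differ only in an ending like _2 or _b are one class to them, and where a whole thing is asked for, a point or a joint stands for the part that bears it (a point fixed in the world has none). Each returns a list of dicts, best first, with "confidence" (0 to 1); they miss things now and then, are a little off and sometimes report something else, mostly with a low value. They report only what shows in the picture. A call takes as long as a camera call.
- ctrl.regions_of(camera, thing): "region" (384x512 bool, what is visible of it).
- ctrl.spot_point(camera, thing): "at" ([x, y, z] in mm, in world coordinates, good to about 4 mm: a listed point, or the origin of a listed thing).
The state is a dict: "clock": time; "qpos": joint angles; "qd": joint speeds; "tau": joint torques, N m; "eef_pos": TCP position; "tool_rot": TCP orientation; "force": force on the tool from outside, world axes, zero at the start; "torque": the same for the moment, N m; "width": finger opening in mm.
Only numpy, scipy, OpenCV 4.12 (cv2) and the standard library are available. Lean on these libraries where they do the work, as an engineer would, in place of code of your own. Each camera call takes 0.05 s, during which the arm holds its last target. There are 200 camera calls.

## Working session

There is one attempt and no reset: what is moved stays moved. The work goes in short steps, Python scripts to look and compute and a shell command to move; the robot and the scene stay as the last step left them, time stands still between calls to the robot, and variables do not carry over. Pictures are saved under pics/ and viewed, about 8 in all and at most 12, crops included, and the job is handed in when it is done.

```bash
ls; mkdir -p pics; python3 - <<'E'
from cell import ctrl
import cv2,numpy as np
s=ctrl.read_state(); print(s)
ims=[]
for c in("scene","side"):
    d=ctrl.get_image(c); ims.append(d["frame"]); print(c,d["origin"],d["orientation"],d["fx"])
    for t in("case","cover_face","keeper_seat","lever_pivot","lever_end","loop_bar","loop_tab","pliers","screwdriver_a","tape_brown","hex_keys"):
        r=ctrl.spot_point(c,t)
        print(t,[(np.round(q["at"],1).tolist(),round(q["confidence"],2)) for q in r[:2]])
cv2.imwrite("pics/a.png",cv2.resize(np.hstack(ims),(800,300))[:,:,::-1])
cv2.imwrite("pics/scene.png",ims[0][:,:,::-1]); cv2.imwrite("pics/side.png",ims[1][:,:,::-1])
E
```

```text
pics
{'clock': 0.0, 'qpos': array([-1.26280793,  0.62933575,  0.0384118 ,  1.51836977, -0.02701332,
        0.99631169, -0.02001496]), 'qd': array([-1.17949292e-03,  4.44790164e-04, -5.54221279e-04, -3.88889698e-04,
        1.38784394e-03,  5.96680456e-04, -5.59912984e-05]), 'tau': array([-6.23463911e-04, -5.63386953e+01,  1.22595448e+00, -1.93440109e+01,
        1.10119113e-02,  1.07644260e-02,  8.17976002e-06]), 'eef_pos': array([237.06700012, 604.54948403, 230.39470049]), 'tool_rot': array([-3.14158861e+00,  1.90780265e-03,  1.19701008e+00]), 'force': array([-0.61102829, -0.56214286,  0.45535408]), 'torque': array([0.01921267, 0.04465208, 0.05722118]), 'width': 85.48458448762243}
scene [  59.0324329  -397.11529156  457.99491998] [-2.02865228e+00 -1.91044941e-03 -5.94355385e-01] 376.0406117554264
case [([499.7, 298.8, 1.3], 0.59)]
cover_face [([582.6, 325.4, 51.7], 0.8)]
keeper_seat []
lever_pivot [([503.4, 301.7, 82.7], 0.73)]
lever_end [([480.5, 291.6, 145.7], 0.94)]
loop_bar [([502.0, 303.9, 161.5], 0.75)]
loop_tab [([497.4, 298.3, 186.0], 0.55), ([496.9, 298.6, 2.6], 0.33)]
pli
[... 156 characters left out ...]
2, 149.1, -0.9], 0.62)]
hex_keys [([556.7, 192.9, -0.8], 0.7), ([585.5, 327.4, 48.3], 0.43)]
side [401.65249614 975.94404231 715.07241935] [-2.27594703  0.00834762 -3.01413649] 388.424212342693
case [([502.2, 297.6, 4.4], 0.91)]
cover_face [([583.6, 323.5, 46.9], 0.73)]
keeper_seat [([564.2, 317.8, 77.1], 0.76)]
lever_pivot [([496.6, 299.1, 86.0], 0.51)]
lever_end [([477.3, 288.8, 146.2], 0.55), ([499.7, 303.3, 82.7], 0.24)]
loop_bar [([509.4, 301.4, 161.5], 0.49)]
loop_tab [([492.6, 297.5, 182.3], 0.56)]
pliers [([465.0, 435.3, -3.2], 0.77)]
screwdriver_a [([554.6, 71.5, 0.8], 0.45)]
tape_brown [([472.8, 151.2, -0.9], 0.81)]
hex_keys [([551.3, 194.8, 0.3], 0.53), ([552.8, 71.6, 0.4], 0.51)]
```

View pics/a.png

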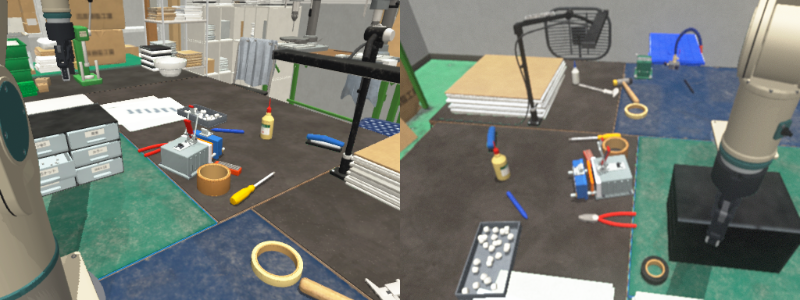

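```bash
cat > h.py <<'E'
from cell import ctrl
import cv2,numpy as np
from scipy.spatial.transform import Rotation as R
P0=np.array([500.5,299.5,0]); YAW=0.293
def tocase(p):
    c,s=np.cos(YAW),np.sin(YAW); d=np.asarray(p)-P0
    return np.array([c*d[0]+s*d[1],-s*d[0]+c*d[1],d[2]])
def toworld(p):
    c,s=np.cos(YAW),np.sin(YAW); return P0+[c*p[0]-s*p[1],s*p[0]+c*p[1],p[2]]
def proj(d,p):
    q=R.from_euler('xyz',d["orientation"]).inv().apply(np.asarray(p)-d["origin"])
    return d["fx"]*q[0]/q[2]+d["cx"],d["fy"]*q[1]/q[2]+d["cy"]
def crop(cams,pts,name,half=(50,60),k=5):
    o=[]
    for c in cams:
        d=ctrl.get_image(c); u,v=map(int,proj(d,toworld((35,0,90))))
        x0,y0=u-half[0],max(v-half[1],0)
        im=cv2.resize(d["frame"][y0:y0+2*half[1],x0:x0+2*half[0]],None,fx=k,fy=k,interpolation=cv2.INTER_CUBIC)[:,:,::-1].copy()
        for p in pts:
            a,b=proj(d,toworld(p)); cv2.circle(im,(int((a-x0+.5)*k),int((b-y0+.5)*k)),3,(0,255,255),1)
        im=im[:,:395] if 0 else im; print(c,x0,y0); o.append(im)
    im=np.hstack(o); f=min(800/im.shape[1],600/im.shape[0],1); cv2.imwrite(name,cv2.resize(im,None,fx=f,fy=f))
def st():
    s=ctrl.read_state(); r=R.from_euler('xyz',s["tool_rot"])
    print("t",round(s["clock"],2),"tcp case",np.round(tocase(s["eef_pos"]),1),"F case",np.round(R.from_euler('z',-YAW).apply(s["force"]),1),"rot",np.round(s["tool_rot"],3),"w",round(s["width"],1))
def spots(ts,cams=("scene","side")):
    for c in cams:
        ctrl.get_image(c)
        for t in ts:
            r=ctrl.spot_point(c,t); print(c,t,[(np.round(tocase(q["at"]),1).tolist(),round(q["confidence"],2)) for q in r[:2]])
E
python3 - <<'E'
from h import *
st()
# points: pivot, rods' ends, cover face centre, case top corners guess
crop(("scene","side"),[(0,0,84),(104,50,22),(104,-50,22),(86.6,0,50),(86.6,56,70),(86.6,-56,70),(0,0,0),(-22,0,144)],"pics/b.png")
E
```

```text
t 1.2 tcp case [-163.7  368.6  231.3] F case [0.3 0.3 0.5] rot [-3.142  0.     1.197] w 85.3
scene 204 107
side 192 151
```

View pics/b.png

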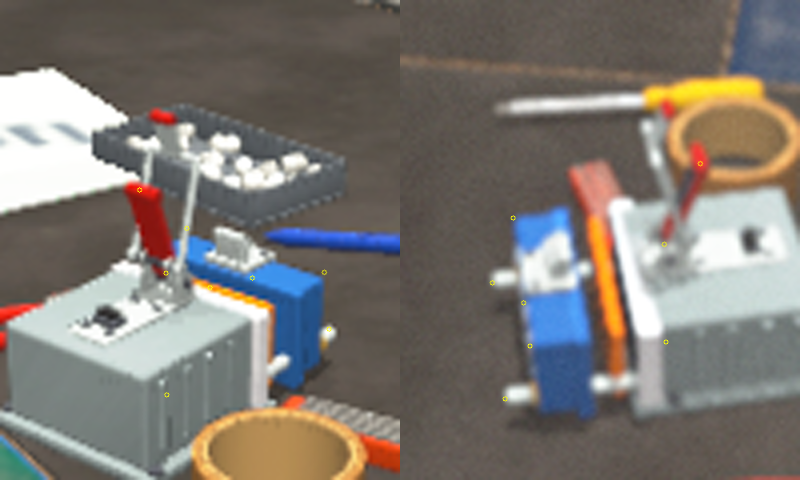

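```bash
python3 -m creep '[{"hand":0,"travel":[0,0,0],"angular":[0,0,-8]},{"hand":0,"travel":[0,0,0],"angular":[0,0,-16]},{"hand":0,"travel":[0,0,0],"angular":[0,0,-24]},{"hand":0,"travel":[0,0,0],"angular":[0,0,-32]},{"hand":0,"travel":[0,0,0],"angular":[0,0,-38.2]},{"hand":0,"travel":[0,0,0],"angular":[0,0,-38.2]}]'; python3 -c "
from h import *
st()"
```

```text
clock: 1.9
eef_pos: [237.5, 605.1, 231.3]
tool_rot: [-3.141, -0.0, 1.864]
force: [-0.6, -0.6, -0.0]
width: 0.0
t 1.9 tcp case [-163.5  368.5  231.3] F case [-0.7 -0.4 -0. ] rot [-3.141 -0.     1.864] w 0.0
```

```bash
python3 -m creep '[{"hand":0,"travel":[-4,3,0],"angular":[0,0,0]},{"hand":0,"travel":[-8,6,0],"angular":[0,0,0]},{"hand":0,"travel":[-12,9,0],"angular":[0,0,0]},{"hand":0,"travel":[-16,12,0],"angular":[0,0,0]},{"hand":0,"travel":[-20,15,0],"angular":[0,0,0]},{"hand":0,"travel":[-24,18,0],"angular":[0,0,0]},{"hand":0,"travel":[-28,21,0],"angular":[0,0,0]},{"hand":0,"travel":[-32,24,0],"angular":[0,0,0]},{"hand":0,"travel":[-36.8,27.6,0],"angular":[0,0,0]},{"hand":0,"travel":[-36.8,27.6,0],"angular":[0,0,0]},{"hand":0,"travel":[-36.8,27.6,0],"angular":[0,0,0]},{"hand":0,"travel":[-36.8,27.6,0],"angular":[0,0,0]}]'; python3 -c "
from h import *
st()"
```

```text
clock: 3.1
eef_pos: [606.5, 334.0, 230.9]
tool_rot: [-3.14, -0.002, 1.864]
force: [0.2, 0.4, 0.2]
width: 0.3
t 3.1 tcp case [111.5   2.4 230.9] F case [0.3 0.4 0.2] rot [-3.140e+00 -2.000e-03  1.864e+00] w 0.3
```

```bash
python3 -m creep '[{"hand":0,"travel":[-0.2,0,4],"angular":[0,0,0]},{"hand":0,"travel":[-0.2,0,8],"angular":[0,0,0]},{"hand":0,"travel":[-0.2,0,12],"angular":[0,0,0]},{"hand":0,"travel":[-0.2,0,15],"angular":[0,0,0]},{"hand":0,"travel":[-0.2,0,18],"angular":[0,0,0]},{"hand":0,"travel":[-0.2,0,18.8],"angular":[0,0,0]},{"hand":0,"travel":[-0.2,0,18.8],"angular":[0,0,0]},{"hand":0,"travel":[-0.2,0,18.8],"angular":[0,0,0]}]'; python3 - <<'E'
from h import *
st()
crop(("scene","side"),[],"pics/c.png")
E
```

```text
clock: 3.9
eef_pos: [607.0, 334.1, 44.6]
tool_rot: [3.141, -0.003, 1.865]
force: [0.2, -0.8, 1.1]
width: 0.3
t 3.9 tcp case [111.9   2.3  44.6] F case [-0.  -0.8  1.1] rot [ 3.141e+00 -3.000e-03  1.865e+00] w 0.3
scene 204 107
side 192 151
```

View pics/c.png

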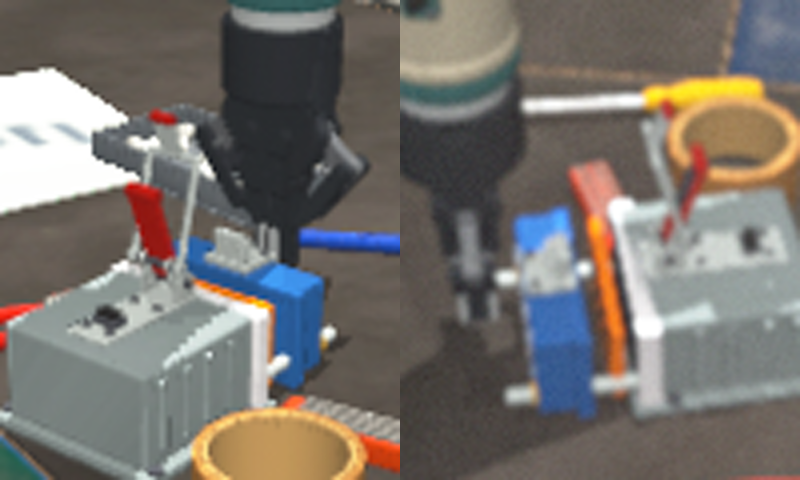

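```bash
python3 -m creep '[{"hand":0,"travel":[-0.2,-0.4,0],"angular":[0,0,0]},{"hand":0,"travel":[-0.2,-0.8,0],"angular":[0,0,0]},{"hand":0,"travel":[-0.2,-1.1,0],"angular":[0,0,0]},{"hand":0,"travel":[-0.2,-1.3,0],"angular":[0,0,0]},{"hand":0,"travel":[-0.2,-1.5,0],"angular":[0,0,0]},{"hand":0,"travel":[-0.2,-1.7,0],"angular":[0,0,0]},{"hand":0,"travel":[-0.2,-1.7,0],"angular":[0,0,0]}]'; python3 -c "
from h import *
st()"
```

```text
clock: 4.7
eef_pos: [592.2, 326.8, 45.1]
tool_rot: [3.139, -0.003, 1.864]
force: [0.4, 0.6, -0.0]
width: -0.5
t 4.7 tcp case [95.7 -0.4 45.1] F case [ 0.6  0.4 -0. ] rot [ 3.139e+00 -3.000e-03  1.864e+00] w -0.5
```

Small steps now, reading after each few.

```bash
python3 -m creep '[{"hand":0,"travel":[0,-0.1,0],"angular":[0,0,0]},{"hand":0,"travel":[0,-0.2,0],"angular":[0,0,0]},{"hand":0,"travel":[0,-0.3,0],"angular":[0,0,0]},{"hand":0,"travel":[0,-0.3,0],"angular":[0,0,0]}]'; python3 -c "
from h import *
st()"
python3 -m creep '[{"hand":0,"travel":[0,-0.1,0],"angular":[0,0,0]},{"hand":0,"travel":[0,-0.2,0],"angular":[0,0,0]},{"hand":0,"travel":[0,-0.2,0],"angular":[0,0,0]}]'; python3 -c "
from h import *
st()"
```

```text
clock: 5.1
eef_pos: [589.6, 326.0, 45.1]
tool_rot: [3.139, -0.003, 1.864]
force: [3.2, 0.6, -2.4]
width: -0.1
t 5.1 tcp case [92.9 -0.4 45.1] F case [ 3.2 -0.4 -2.4] rot [ 3.139e+00 -3.000e-03  1.864e+00] w -0.1
clock: 5.4
eef_pos: [587.5, 325.3, 45.1]
tool_rot: [3.139, -0.003, 1.864]
force: [2.9, 0.3, -1.8]
width: -0.3
t 5.4 tcp case [90.7 -0.4 45.1] F case [ 2.9 -0.5 -1.8] rot [ 3.139e+00 -3.000e-03  1.864e+00] w -0.3
```

```bash
cat > chk.py <<'E'
import sys
from h import *
st(); s=ctrl.read_state(); f=R.from_euler('z',-YAW).apply(s["force"])
sys.exit(0 if f[0]<float(sys.argv[1]) else 1)
E
python3 -m creep '[{"hand":0,"travel":[0,-0.1,0],"angular":[0,0,0]},{"hand":0,"travel":[0,-0.1,0],"angular":[0,0,0]}]' >/dev/null; python3 chk.py 5 &&
python3 -m creep '[{"hand":0,"travel":[0,-0.1,0],"angular":[0,0,0]},{"hand":0,"travel":[0,-0.1,0],"angular":[0,0,0]}]' >/dev/null; python3 chk.py 5 &&
python3 -m creep '[{"hand":0,"travel":[0,-0.1,0],"angular":[0,0,0]},{"hand":0,"travel":[0,-0.1,0],"angular":[0,0,0]}]' >/dev/null; python3 chk.py 5 &&
python3 -m creep '[{"hand":0,"travel":[0,-0.1,0],"angular":[0,0,0]},{"hand":0,"travel":[0,-0.1,0],"angular":[0,0,0]}]' >/dev/null; python3 chk.py 5
```

```text
t 5.6 tcp case [89.5 -0.4 45.1] F case [ 2.3 -1.  -1.2] rot [ 3.139e+00 -3.000e-03  1.864e+00] w 0.2
t 5.8 tcp case [88.2 -0.4 45.1] F case [ 2.2 -0.1 -1.6] rot [ 3.140e+00 -3.000e-03  1.864e+00] w -0.0
t 6.0 tcp case [87.1 -0.4 45.2] F case [ 2.2 -0.7 -1.5] rot [ 3.140e+00 -3.000e-03  1.864e+00] w 0.2
t 6.2 tcp case [85.8 -0.4 45.2] F case [ 2.7 -0.  -1. ] rot [ 3.140e+00 -3.000e-03  1.864e+00] w -0.4
```

```bash

python3 -m creep '[{"hand":0,"travel":[0,-0.08,0],"angular":[0,0,0]},{"hand":0,"travel":[0,-0.08,0],"angular":[0,0,0]}]' >/dev/null; python3 chk.py 5 &&
python3 -m creep '[{"hand":0,"travel":[0,-0.08,0],"angular":[0,0,0]},{"hand":0,"travel":[0,-0.08,0],"angular":[0,0,0]}]' >/dev/null; python3 chk.py 5 &&
python3 -m creep '[{"hand":0,"travel":[0,-0.08,0],"angular":[0,0,0]},{"hand":0,"travel":[0,-0.08,0],"angular":[0,0,0]}]' >/dev/null; python3 chk.py 5 &&
python3 -m creep '[{"hand":0,"travel":[0,-0.08,0],"angular":[0,0,0]},{"hand":0,"travel":[0,-0.08,0],"angular":[0,0,0]}]' >/dev/null; python3 chk.py 5
```

```text
t 6.4 tcp case [84.8 -0.4 45.1] F case [ 3.1  0.4 -1.5] rot [ 3.140e+00 -3.000e-03  1.865e+00] w -0.2
t 6.6 tcp case [83.9 -0.4 45.2] F case [ 2.9  0.4 -1.4] rot [ 3.141e+00 -3.000e-03  1.864e+00] w 0.2
t 6.8 tcp case [83.7 -0.4 45.2] F case [ 4.9  0.5 -2.7] rot [ 3.139e+00 -3.000e-03  1.865e+00] w -0.2
t 7.0 tcp case [83.7 -0.4 45.2] F case [ 5.5  0.3 -3.1] rot [ 3.138e+00 -3.000e-03  1.864e+00] w 0.0
```

```bash

python3 -m creep '[{"hand":0,"travel":[0,-0.12,0],"angular":[0,0,0]},{"hand":0,"travel":[0,-0.12,0],"angular":[0,0,0]},{"hand":0,"travel":[0,-0.12,0],"angular":[0,0,0]}]' >/dev/null; python3 chk.py 8 &&
python3 -m creep '[{"hand":0,"travel":[0,-0.15,0],"angular":[0,0,0]},{"hand":0,"travel":[0,-0.15,0],"angular":[0,0,0]},{"hand":0,"travel":[0,-0.15,0],"angular":[0,0,0]}]' >/dev/null; python3 chk.py 8
```

```text
t 7.3 tcp case [83.6 -0.4 45.3] F case [ 6.5 -0.9 -4.6] rot [ 3.135e+00 -3.000e-03  1.864e+00] w 0.4
t 7.6 tcp case [83.6 -0.4 45.4] F case [ 7.2  0.5 -3.6] rot [ 3.133 -0.004  1.864] w -0.0
```

```bash

python3 -m creep '[{"hand":0,"travel":[0,-0.2,0],"angular":[0,0,0]},{"hand":0,"travel":[0,-0.24,0],"angular":[0,0,0]},{"hand":0,"travel":[0,-0.24,0],"angular":[0,0,0]}]' >/dev/null; python3 chk.py 9.5 &&
python3 -m creep '[{"hand":0,"travel":[0,-0.26,0],"angular":[0,0,0]},{"hand":0,"travel":[0,-0.3,0],"angular":[0,0,0]},{"hand":0,"travel":[0,-0.3,0],"angular":[0,0,0]}]' >/dev/null; python3 chk.py 9.5
```

```text
t 7.9 tcp case [83.5 -0.4 45.6] F case [ 7.9  0.1 -5.2] rot [ 3.128 -0.005  1.864] w -0.0
t 8.2 tcp case [83.5 -0.3 46. ] F case [ 8.6 -0.1 -6.8] rot [ 3.122 -0.006  1.863] w -0.1
```

```bash

python3 -m creep '[{"hand":0,"travel":[0,-0.26,0.08],"angular":[1.1,0,0]},{"hand":0,"travel":[0,-0.3,0.08],"angular":[1.1,0,0]},{"hand":0,"travel":[0,-0.3,0.08],"angular":[1.1,0,0]},{"hand":0,"travel":[0,-0.3,0.08],"angular":[1.1,0,0]}]' >/dev/null; python3 chk.py 9.5 &&
python3 -m creep '[{"hand":0,"travel":[0,-0.3,0.05],"angular":[1,0,0]},{"hand":0,"travel":[0,-0.38,0.05],"angular":[1,0,0]},{"hand":0,"travel":[0,-0.38,0.05],"angular":[1,0,0]}]' >/dev/null; python3 chk.py 9.5
```

```text
t 8.6 tcp case [83.2 -0.3 45.8] F case [ 8.5  0.7 -3.5] rot [ 3.136 -0.006  1.863] w -0.3
t 8.9 tcp case [83.  -0.2 45.8] F case [ 9.7  0.6 -5.6] rot [-3.137 -0.008  1.863] w -0.1
```

```bash

python3 -m creep '[{"hand":0,"travel":[0,-0.4,0.05],"angular":[0.5,0,0]},{"hand":0,"travel":[0,-0.48,0.05],"angular":[0.5,0,0]},{"hand":0,"travel":[0,-0.48,0.05],"angular":[0.5,0,0]},{"hand":0,"travel":[0,-0.48,0.05],"angular":[0.5,0,0]}]' >/dev/null; python3 chk.py 11.5 &&
python3 -m creep '[{"hand":0,"travel":[0,-0.48,0.05],"angular":[0.5,0,0]},{"hand":0,"travel":[0,-0.54,0.05],"angular":[0.5,0,0]},{"hand":0,"travel":[0,-0.54,0.05],"angular":[0.5,0,0]},{"hand":0,"travel":[0,-0.54,0.05],"angular":[0.5,0,0]}]' >/dev/null; python3 chk.py 11.5
```

```text
t 9.3 tcp case [82.8 -0.2 45.9] F case [11.4  0.1 -7.7] rot [-3.138 -0.009  1.862] w -0.0
t 9.7 tcp case [82.6 -0.2 46. ] F case [13.9  0.1 -9.1] rot [-3.139 -0.011  1.861] w 0.1
```

```bash

python3 -m creep '[{"hand":0,"travel":[0,1,0],"angular":[0,0,0]},{"hand":0,"travel":[0,3,0],"angular":[0,0,0]},{"hand":0,"travel":[0,3,0],"angular":[0,0,0]},{"hand":0,"travel":[0,3,-4],"angular":[0,0,0]},{"hand":0,"travel":[0,3,-8],"angular":[0,0,0]},{"hand":0,"travel":[0,3,-12],"angular":[0,0,0]},{"hand":0,"travel":[0,3,-16],"angular":[0,0,0]},{"hand":0,"travel":[0,3,-19],"angular":[0,0,0]},{"hand":0,"travel":[0,3,-19],"angular":[0,0,0]},{"hand":0,"travel":[0,3,-19],"angular":[0,0,0]}]'; python3 - <<'E'
from h import *
st()
spots(["cover_face","keeper_seat","lever_pivot","lever_end","loop_bar","loop_tab"])
crop(("scene","side"),[],"pics/d.png")
E
```

```text
clock: 10.7
eef_pos: [607.9, 329.6, 236.2]
tool_rot: [-3.138, -0.01, 1.862]
force: [0.5, -0.1, -0.6]
width: 0.1
t 10.7 tcp case [111.5  -2.2 236.2] F case [ 0.4 -0.2 -0.6] rot [-3.138 -0.01   1.862] w 0.1
scene cover_face [([76.8, -0.2, 53.8], 0.67)]
scene keeper_seat [([55.9, -2.9, 82.3], 0.72)]
scene lever_pivot [([0.6, 4.8, 84.6], 0.62)]
scene lever_end [([-21.2, -2.3, 143.6], 0.75)]
scene loop_bar [([7.3, 4.7, 161.1], 0.61), ([1.7, 147.8, -1.9], 0.16)]
scene loop_tab [([-3.8, -1.2, 183.8], 0.69)]
side cover_face [([73.0, -2.0, 47.6], 0.78), ([1.1, -2.0, 4.6], 0.55)]
side keeper_seat [([54.9, 0.5, 76.5], 0.72)]
side lever_pivot [([-4.9, 1.4, 85.0], 0.82)]
side lever_end [([-26.1, 0.3, 141.2], 0.56)]
side loop_bar [([8.6, -1.0, 161.2], 0.63)]
side loop_tab [([-5.3, 1.2, 184.4], 0.58)]
scene 204 107
side 192 151
```

View pics/d.png

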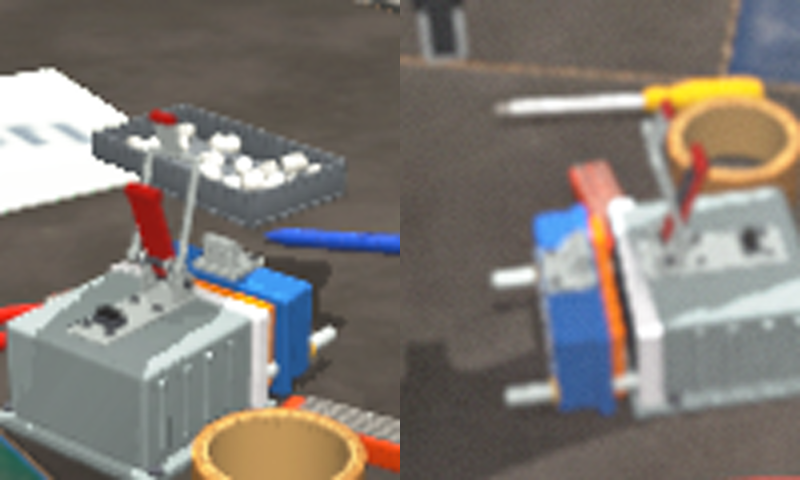

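```bash

python3 -m creep '[{"hand":0,"travel":[0.2,-4,0],"angular":[0,0,0]},{"hand":0,"travel":[0.2,-8,0],"angular":[0,0,0]},{"hand":0,"travel":[0.2,-12,0],"angular":[0,0,0]},{"hand":0,"travel":[0.2,-15.7,0],"angular":[0,0.5,0]},{"hand":0,"travel":[0.2,-15.7,0],"angular":[0,0.5,0]},{"hand":0,"travel":[0.2,-15.7,0],"angular":[0,0.5,0]},{"hand":0,"travel":[0.2,-15.7,3],"angular":[0,0.5,0]},{"hand":0,"travel":[0.2,-15.7,6.6],"angular":[0,0.5,0]},{"hand":0,"travel":[0.2,-15.7,6.6],"angular":[0,0.5,0]},{"hand":0,"travel":[0.2,-15.7,6.6],"angular":[0,0.5,0]}]'; python3 -c "
from h import *
st()"
```

```text
clock: 12.5
eef_pos: [459.0, 287.9, 170.4]
tool_rot: [-3.139, -0.019, 1.861]
force: [0.2, 0.5, 0.3]
width: -0.1
t 12.5 tcp case [-43.1   0.8 170.4] F case [0.3 0.4 0.3] rot [-3.139 -0.019  1.861] w -0.1
```

```bash

python3 -m creep '[{"hand":0,"travel":[0,1.2,0],"angular":[0,-1,0]},{"hand":0,"travel":[0,2,0],"angular":[0,-1,0]},{"hand":0,"travel":[0,2.7,0],"angular":[0,-1,0]},{"hand":0,"travel":[0,3.4,0],"angular":[0,-1,0]},{"hand":0,"travel":[0,4.1,0],"angular":[0,-1,0]},{"hand":0,"travel":[0,4.8,0],"angular":[0,-1,0]},{"hand":0,"travel":[0,5.5,0],"angular":[0,-1,0]},{"hand":0,"travel":[0,6.2,0],"angular":[0,-1,0]},{"hand":0,"travel":[0,6.8,0],"angular":[0,-1,0]},{"hand":0,"travel":[0,7.3,0],"angular":[0,-1,0]},{"hand":0,"travel":[0,7.3,0],"angular":[0,-1,0]},{"hand":0,"travel":[0,7.3,0],"angular":[0,-1,0]},{"hand":0,"travel":[0,7.3,0],"angular":[0,-1,0]}]'; python3 - <<'E'
from h import *
st()
spots(["keeper_seat","lever_end","loop_bar","loop_tab"])
crop(("scene","side"),[],"pics/e.png")
E
```

```text
clock: 13.8
eef_pos: [528.6, 308.7, 170.1]
tool_rot: [-3.139, -0.002, 1.861]
force: [0.1, -0.7, 0.1]
width: 0.3
t 13.8 tcp case [ 29.5   0.7 170.1] F case [-0.1 -0.7  0.1] rot [-3.139e+00 -2.000e-03  1.861e+00] w 0.3
scene keeper_seat [([55.9, -2.1, 81.1], 0.9), ([-21.7, -6.1, 145.1], 0.68)]
scene lever_end [([-21.5, -3.0, 146.2], 0.53)]
scene loop_bar [([52.7, 1.3, 94.8], 0.69)]
scene loop_tab [([74.1, -0.3, 104.9], 0.59)]
side keeper_seat [([54.9, -2.1, 77.5], 0.67)]
side lever_end [([-22.7, 0.3, 143.6], 0.82)]
side loop_bar [([55.3, -2.9, 97.7], 0.64)]
side loop_tab [([77.0, -0.4, 110.4], 0.46)]
scene 204 107
side 192 151
```

View pics/e.png

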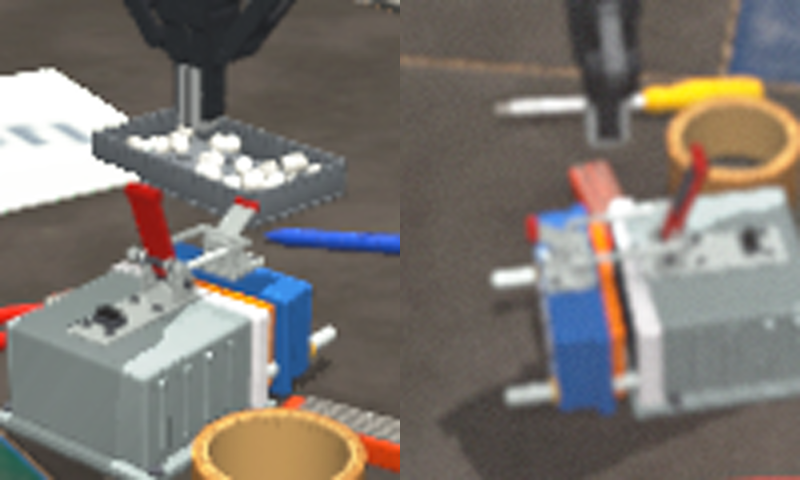

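```bash

python3 -m creep '[{"hand":0,"travel":[0,3,0],"angular":[0,0,0]},{"hand":0,"travel":[0,4.9,0],"angular":[0,0,0]},{"hand":0,"travel":[0,4.9,2],"angular":[0,0,0]},{"hand":0,"travel":[0,4.9,4],"angular":[0,0,0]},{"hand":0,"travel":[0,4.9,5],"angular":[0,0,0]},{"hand":0,"travel":[0,4.9,5.3],"angular":[0,0,0]},{"hand":0,"travel":[0,4.9,5.3],"angular":[0,0,0]}]'; python3 chk.py 99
python3 -m creep '[{"hand":0,"travel":[0,0,0.2],"angular":[0,0,0]},{"hand":0,"travel":[0,0,0.4],"angular":[0,0,0]},{"hand":0,"travel":[0,0,0.5],"angular":[0,0,0]},{"hand":0,"travel":[0,0,0.5],"angular":[0,0,0]}]'>/dev/null; python3 chk.py 99
```

```text
clock: 15.1
eef_pos: [575.7, 322.9, 117.0]
tool_rot: [-3.139, -0.002, 1.861]
force: [-0.1, -0.6, 0.8]
width: 0.2
t 15.1 tcp case [ 78.7   0.6 117. ] F case [-0.3 -0.5  0.8] rot [-3.139e+00 -2.000e-03  1.861e+00] w 0.2
t 15.5 tcp case [ 78.8   0.6 112.2] F case [-0.4  0.1 -0.1] rot [-3.139e+00 -2.000e-03  1.861e+00] w -0.1
```

```bash
cat > chz.py <<'E'
import sys
from h import *
st(); s=ctrl.read_state()
sys.exit(0 if np.linalg.norm(s["force"])<float(sys.argv[1]) else 1)
E
python3 -m creep '[{"hand":0,"travel":[0,0,0.15],"angular":[0,0,0]},{"hand":0,"travel":[0,0,0.3],"angular":[0,0,0]},{"hand":0,"travel":[0,0,0.3],"angular":[0,0,0]}]'>/dev/null; python3 chz.py 8 &&
python3 -m creep '[{"hand":0,"travel":[0,0,0.15],"angular":[0,0,0]},{"hand":0,"travel":[0,0,0.3],"angular":[0,0,0]},{"hand":0,"travel":[0,0,0.3],"angular":[0,0,0]}]'>/dev/null; python3 chz.py 8 &&
python3 -m creep '[{"hand":0,"travel":[0,0,0.15],"angular":[0,0,0]},{"hand":0,"travel":[0,0,0.3],"angular":[0,0,0]},{"hand":0,"travel":[0,0,0.3],"angular":[0,0,0]}]'>/dev/null; python3 chz.py 8
```

```text
t 15.8 tcp case [ 79.    0.7 109.7] F case [-0.4 -0.3  3.2] rot [-3.140e+00 -2.000e-03  1.861e+00] w -0.1
t 16.1 tcp case [ 80.    0.8 108.4] F case [-1.9 -1.1 10.2] rot [ 3.141e+00 -2.000e-03  1.861e+00] w -0.0
t 16.1 tcp case [ 80.    0.8 108.4] F case [-1.9 -1.1 10.2] rot [ 3.141e+00 -2.000e-03  1.861e+00] w -0.0
```

```bash

python3 -m creep '[{"hand":0,"travel":[0,0,0.3],"angular":[0,0,0]},{"hand":0,"travel":[0,0,0.35],"angular":[0,0,0]},{"hand":0,"travel":[0,0,0.35],"angular":[0,0,0]}]'>/dev/null; python3 chz.py 14 &&
python3 -m creep '[{"hand":0,"travel":[0,0,0.3],"angular":[0,0,0]},{"hand":0,"travel":[0,0,0.35],"angular":[0,0,0]},{"hand":0,"travel":[0,0,0.35],"angular":[0,0,0]}]'>/dev/null; python3 chz.py 14 &&
python3 -m creep '[{"hand":0,"travel":[0,0,0.3],"angular":[0,0,0]},{"hand":0,"travel":[0,0,0.35],"angular":[0,0,0]},{"hand":0,"travel":[0,0,0.35],"angular":[0,0,0]}]'>/dev/null; python3 chz.py 14 &&
python3 -m creep '[{"hand":0,"travel":[0,0,0.3],"angular":[0,0,0]},{"hand":0,"travel":[0,0,0.35],"angular":[0,0,0]},{"hand":0,"travel":[0,0,0.35],"angular":[0,0,0]}]'>/dev/null; python3 chz.py 14
```

```text
t 16.4 tcp case [ 81.4   0.9 107.1] F case [-1.7 -1.6 12. ] rot [ 3.138e+00 -3.000e-03  1.861e+00] w 0.2
t 16.7 tcp case [ 82.7   0.9 105.8] F case [-2.  -0.9 12.7] rot [ 3.134e+00 -3.000e-03  1.860e+00] w -0.0
t 17.0 tcp case [ 84.2   0.9 104.5] F case [-1.5 -1.8 11.7] rot [ 3.131e+00 -3.000e-03  1.860e+00] w 0.1
t 17.3 tcp case [ 85.6   0.9 103.2] F case [-1.3 -1.4 12.2] rot [ 3.128 -0.004  1.86 ] w -0.1
```

```bash

python3 -m creep '[{"hand":0,"travel":[0,0,0.3],"angular":[0.5,0,0]},{"hand":0,"travel":[0,0,0.35],"angular":[0.5,0,0]},{"hand":0,"travel":[0,0,0.35],"angular":[0.5,0,0]}]'>/dev/null; python3 chz.py 14 &&
python3 -m creep '[{"hand":0,"travel":[0,0,0.3],"angular":[0.3,0,0]},{"hand":0,"travel":[0,0,0.35],"angular":[0.3,0,0]},{"hand":0,"travel":[0,0,0.35],"angular":[0.3,0,0]}]'>/dev/null; python3 chz.py 14 &&
python3 -m creep '[{"hand":0,"travel":[0,0,0.3],"angular":[0.3,0,0]},{"hand":0,"travel":[0,0,0.35],"angular":[0.3,0,0]},{"hand":0,"travel":[0,0,0.35],"angular":[0.3,0,0]}]'>/dev/null; python3 chz.py 14
python3 - <<'E'
from h import *
spots(["keeper_seat","lever_end","loop_bar","loop_tab"])
E
```

```text
t 17.6 tcp case [ 87.1   0.8 100.7] F case [ 1.6 -0.8  4.9] rot [ 3.133 -0.004  1.86 ] w -0.0
t 17.9 tcp case [87.5  0.8 97. ] F case [ 1.  -0.1  2.1] rot [ 3.138 -0.004  1.859] w -0.2
t 18.2 tcp case [86.5  0.8 92.5] F case [-0.2  0.6 -0.8] rot [-3.138 -0.004  1.86 ] w 0.1
scene keeper_seat [([53.3, -4.2, 80.6], 0.72)]
scene lever_end [([12.6, -2.0, 147.0], 0.54)]
scene loop_bar [([-1.5, 1.4, 2.4], 0.57), ([60.2, -0.2, 76.3], 0.47)]
scene loop_tab [([82.4, -0.0, 86.5], 0.54)]
side keeper_seat [([55.3, -2.6, 76.7], 0.78)]
side lever_end [([10.9, -2.0, 151.7], 0.67)]
side loop_bar [([59.8, -1.9, 81.6], 0.61)]
side loop_tab [([77.3, 0.1, 89.3], 0.61)]
```

```bash

python3 -m creep '[{"hand":0,"travel":[-0.1,0,-2],"angular":[0,0,0]},{"hand":0,"travel":[-0.1,0,-4.4],"angular":[0,0,0]},{"hand":0,"travel":[-0.1,0,-4.4],"angular":[0,0,0]},{"hand":0,"travel":[-0.1,-2.5,-4.4],"angular":[0,0,0]},{"hand":0,"travel":[-0.1,-4.7,-4.4],"angular":[0,0,0]},{"hand":0,"travel":[-0.1,-4.7,-4.4],"angular":[0,0,0]},{"hand":0,"travel":[-0.1,-4.7,-4.4],"angular":[0,0,0]}]'>/dev/null; python3 - <<'E'
from h import *
st()
crop(("scene","side"),[],"pics/f.png")
E
```

```text
t 19.4 tcp case [ 4.070e+01 -1.000e-01  1.375e+02] F case [0.7 0.1 1.4] rot [-3.14  -0.004  1.86 ] w 0.2
scene 204 107
side 192 151
```

View pics/f.png

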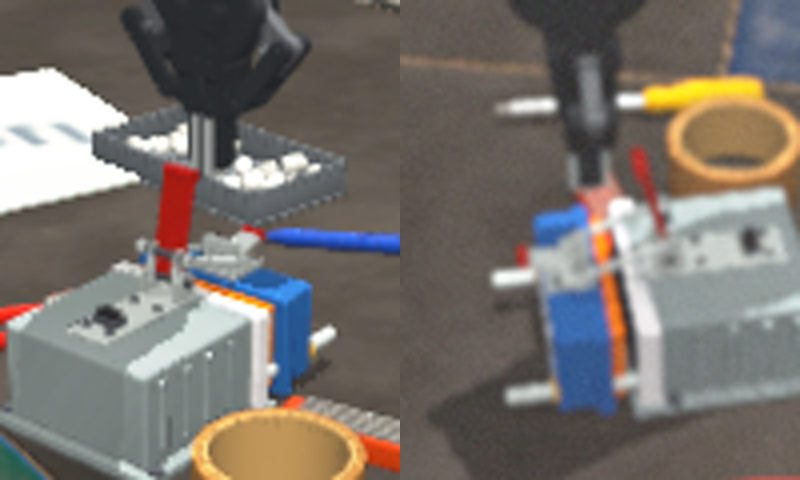

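```bash

python3 -m creep '[{"hand":0,"travel":[0,-0.7,0],"angular":[0,0,0]},{"hand":0,"travel":[0,-1.3,0],"angular":[0,0,0]},{"hand":0,"travel":[0,-1.8,0],"angular":[0,0,0]},{"hand":0,"travel":[0,-2.2,0],"angular":[0,0,0]},{"hand":0,"travel":[0,-2.7,0],"angular":[0,0,0]},{"hand":0,"travel":[0,-3.2,0],"angular":[0,0,0]},{"hand":0,"travel":[0,-3.2,0],"angular":[0,0,0]}]'>/dev/null; python3 chz.py 15 &&
python3 -m creep '[{"hand":0,"travel":[0,-0.4,0],"angular":[0,0,0]},{"hand":0,"travel":[0,-0.8,0.1],"angular":[0,0,0]},{"hand":0,"travel":[0,-0.8,0.1],"angular":[0,0,0]}]'>/dev/null; python3 - <<'E'
from h import *
st(); spots(["cover_face","keeper_seat","lever_end","loop_bar","loop_tab"])
E
```

```text
t 20.2 tcp case [ 9.900e+00 -1.000e-01  1.382e+02] F case [ 2.7 -0.1  2.8] rot [ 3.14  -0.004  1.859] w -0.2
t 20.5 tcp case [  3.    0.  137.7] F case [ 5.2 -0.8  2.3] rot [ 3.138 -0.005  1.859] w -0.2
scene cover_face [([73.7, -0.9, 48.8], 0.68)]
scene keeper_seat [([55.3, -5.0, 81.0], 0.84)]
scene lever_end [([-14.5, -4.0, 147.7], 0.58)]
scene loop_bar [([50.0, 0.7, 78.2], 0.64), ([54.0, -1.5, 83.2], 0.3)]
scene loop_tab [([74.1, 1.7, 86.0], 0.52), ([-14.8, -3.3, 145.3], 0.24)]
side cover_face [([73.1, -2.9, 51.7], 0.86)]
side keeper_seat [([51.1, -1.4, 75.6], 0.93), ([72.7, -1.9, 49.2], 0.6)]
side lever_end [([-14.8, -1.6, 145.3], 0.58)]
side loop_bar [([56.1, -0.6, 80.0], 0.55)]
side loop_tab [([76.4, -2.0, 86.6], 0.74)]
```

```bash

python3 -m creep '[{"hand":0,"travel":[0,-0.5,0.1],"angular":[0,0,0]},{"hand":0,"travel":[0,-1.1,0.3],"angular":[0,0,0]},{"hand":0,"travel":[0,-1.6,0.5],"angular":[0,0,0]},{"hand":0,"travel":[0,-2.1,0.7],"angular":[0,0,0]},{"hand":0,"travel":[0,-2.1,0.7],"angular":[0,0,0]}]'>/dev/null; python3 chz.py 18; python3 -c "
from h import *
spots(['lever_end'])"
```

```text
t 21.6 tcp case [-16.    0.2 131.2] F case [ 6.2 -1.2  2.4] rot [ 3.134 -0.006  1.859] w 0.1
scene lever_end [([-34.5, -3.7, 143.4], 0.51)]
side lever_end [([-33.6, -1.7, 138.7], 0.82)]
```

```bash

python3 -m creep '[{"hand":0,"travel":[0,-0.5,0.35],"angular":[0.4,0,0]},{"hand":0,"travel":[0,-1.0,0.75],"angular":[0.4,0,0]},{"hand":0,"travel":[0,-1.2,1.0],"angular":[0.4,0,0]},{"hand":0,"travel":[0,-1.2,1.0],"angular":[0.4,0,0]}]'>/dev/null; python3 chz.py 18 &&
python3 -m creep '[{"hand":0,"travel":[0,-0.35,0.4],"angular":[0.2,0,0]},{"hand":0,"travel":[0,-0.6,0.8],"angular":[0.2,0,0]},{"hand":0,"travel":[0,-0.6,0.8],"angular":[0.2,0,0]}]'>/dev/null; python3 chz.py 18; python3 -c "
from h import *
spots(['lever_end','cover_face'])"
```

```text
t 22.2 tcp case [-27.9   0.4 121.5] F case [ 3.1 -0.4  5.9] rot [ 3.141 -0.006  1.858] w 0.2
t 22.5 tcp case [-35.2   0.4 113.2] F case [ 2.1 -0.9  1.4] rot [-3.136 -0.005  1.859] w -0.0
scene lever_end [([49.4, 3.6, 79.7], 0.66), ([-55.2, -3.1, 116.9], 0.45)]
scene cover_face [([70.9, -1.5, 51.5], 0.56)]
side lever_end [([-59.1, -2.4, 115.3], 0.69)]
side cover_face [([68.7, -1.0, 46.0], 0.86), ([68.5, 0.7, 91.7], 0.61)]
```

```bash

python3 -m creep '[{"hand":0,"travel":[0,-0.2,0.4],"angular":[0,0,0]},{"hand":0,"travel":[0,-0.35,0.75],"angular":[0,0,0]},{"hand":0,"travel":[0,-0.45,1.0],"angular":[0,0,0]},{"hand":0,"travel":[0,-0.45,1.0],"angular":[0,0,0]}]'>/dev/null; python3 chz.py 18 &&
python3 -m creep '[{"hand":0,"travel":[0,-0.15,0.4],"angular":[0,0,0]},{"hand":0,"travel":[0,-0.2,0.7],"angular":[0,0,0]},{"hand":0,"travel":[0,-0.2,0.7],"angular":[0,0,0]}]'>/dev/null; python3 chz.py 18; python3 -c "
from h import *
spots(['lever_end','cover_face'])"
```

```text
t 23.2 tcp case [-40.6   0.4 102.4] F case [ 0.  -0.3 -0.1] rot [-3.134 -0.005  1.859] w -0.1
t 23.5 tcp case [-43.3   0.4  94.7] F case [ 0.1 -0.1 -0.1] rot [-3.133 -0.004  1.859] w -0.1
scene lever_end [([-66.2, -0.9, 83.0], 0.8)]
scene cover_face [([69.2, -1.9, 52.7], 0.68)]
side lever_end [([50.6, -2.1, 80.7], 0.38)]
side cover_face [([73.1, -0.1, 47.5], 0.94)]
```

```bash

python3 -m creep '[{"hand":0,"travel":[0,0,-3],"angular":[0,0,0]},{"hand":0,"travel":[0,0,-7],"angular":[0,0,0]},{"hand":0,"travel":[0,0,-11],"angular":[0,0,0]},{"hand":0,"travel":[0,0,-14],"angular":[0,0,0]},{"hand":0,"travel":[0,-6,-14],"angular":[0,0,0]},{"hand":0,"travel":[6,-10,-14],"angular":[0,0,0]},{"hand":0,"travel":[12,-12,-14],"angular":[0,0,0]},{"hand":0,"travel":[12,-12,-14],"angular":[0,0,0]},{"hand":0,"travel":[12,-12,-14],"angular":[0,0,0]},{"hand":0,"travel":[12,-12,-14],"angular":[0,0,0]}]'>/dev/null; python3 - <<'E'
from h import *
st(); spots(["cover_face","keeper_seat","lever_end","loop_bar","loop_tab","pliers","tape_brown","hex_keys","screwdriver_a"])
crop(("scene","side"),[(-64,0,84),(49.6,0,79.5)],"pics/g.png")
E
```

```text
t 24.8 tcp case [-161.3  121.   237.1] F case [ 0.3 -0.3  0.1] rot [-3.135 -0.005  1.861] w 0.3
scene cover_face [([69.8, 3.2, 49.6], 0.68)]
scene keeper_seat [([46.8, -5.5, 80.2], 0.81), ([1.2, 2.5, 84.2], 0.55)]
scene lever_end [([-64.9, -1.7, 84.6], 0.63)]
scene loop_bar [([47.0, 2.1, 77.6], 0.5)]
scene loop_tab [([69.2, 1.4, 94.4], 0.4)]
scene pliers [([5.3, 146.5, 0.7], 0.58)]
scene tape_brown [([68.3, -1.0, 92.5], 0.61), ([-73.6, -137.1, -1.9], 0.58)]
scene hex_keys [([4.5, 146.0, 0.4], 0.58), ([24.7, -115.7, 0.0], 0.49)]
scene screwdriver_a []
side cover_face [([67.4, -2.8, 46.0], 0.64)]
side keeper_seat [([48.3, -4.6, 77.8], 0.86), ([-2.9, 2.1, 85.7], 0.69)]
side lever_end [([-65.1, -1.2, 82.8], 0.56), ([45.5, -2.6, 76.6], 0.25)]
side loop_bar [([52.1, -2.2, 79.8], 0.62)]
side loop_tab [([69.3, 0.9, 95.8], 0.64), ([1.1, 1.2, 0.1], 0.3)]
side pliers [([5.4, 143.6, -0.7], 0.69)]
side tape_brown [([-71.6, -137.2, -1.6], 0.64)]
side hex_keys [([16.8, -118.3, 1.3], 0.61), ([-68.4, -1.4, 83.0], 0.5)]
side screwdriver_a [([-12.8, -236.8, 2.0], 0.71)]
scene 204 107
side 192 151
```

View pics/g.png

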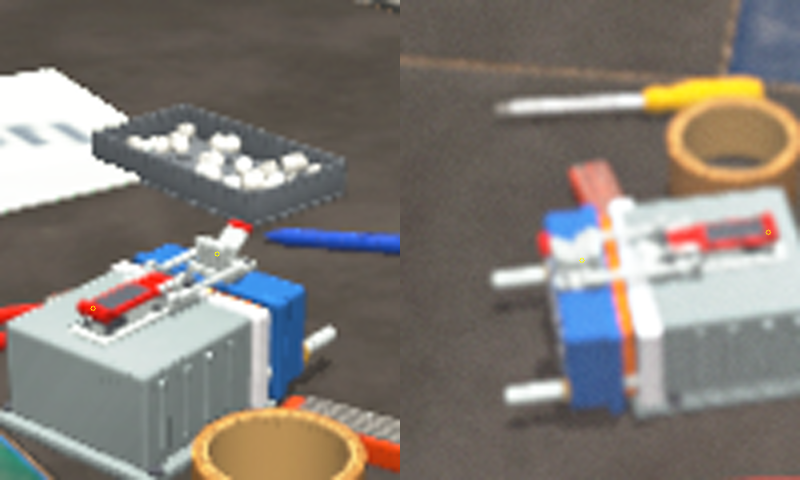

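```bash
python3 -c "
from cell import ctrl
print(ctrl.finish_job())"
```

```text
the job is handed in; nothing more can be done
None
```

The enclosure is closed and latched, and the job was handed in at about 25 s on the robot's clock, with the robot well clear of the case.

- **Cover:** I pushed it along the rods at about 3 N of sliding friction until it met the seal. I then built the push up to 13.9 N and withdrew.
- **Loop:** I tipped it over and pressed the tab, with forces read between steps of up to about 13 N. The force then fell off and the bar was found at about 80 mm, the keeper seat height.
- **Lever:** I pressed it back, with forces read between steps of up to about 7 N, until the resistance vanished past dead centre and it snapped flat.

**Last checks:**
- **Latch:** The lever end was at x about -65 mm, z about 84 mm, so it lies flat. The bar was in the keeper, with the bar at x 47 to 52 mm and the seat at 47 to 48 mm. The cover was pulled in from its touching position, with its face at about 67 to 70 mm against about 75 mm before.
- **Other things on the bench:** In the last picture the pliers, tape, hex keys and screwdriver look as they did at the start. The networks' positions for the pliers, tape and hex keys agree within their error. They missed the screwdriver in the scene view, and their side-view position for it agrees with the start.

**Not confirmed or disagreeing:**
- The cover's final travel (0.001 to 0.003 m) was not measured directly.
- The networks disagreed by up to about 5 mm on single points, such as the bar's x and one late cover-face reading of 73 mm.

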